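# Close and lock the tab-lock lid of a blood-sample carrier

## Task

The rack of blood tubes is ready for the courier: close the sample carrier and lock its lid. Lower the lid gently onto its seal, then pinch both red tabs of the knob and, pressing the lid down against the seal, turn the knob clockwise all the way to its stop, and let go so that both tabs spring fully out into the lock. Press no harder than 22 N and load each tab with less than 25 N, so that neither seal nor latch is damaged, and leave the things standing around where they are.

Things in the scene. Friction and masses are not known exactly. Their poses are not given: they have to be found in the camera images.
- carrier: Blue rigid sample carrier, fixed on the bench: 220 mm deep (x), 280 mm wide (y), rim 140 mm high, walls 6 mm. Origin: centre of its underside; x points from its front (the robot's side) to the hinge side, z up. A fixed red rack of capped tubes, up to 111 mm high, stands inside.
- lid (a joint): Angle (rad) of the pale lid, hinged on the carrier's far (+x) rim; grows as it opens (front edge rises), 0 = nominally closed. Stiff hinge (friction 0.35 N m): the lid stays where it is put. It meets the free seal at 0.007 to 0.053 and locks at -0.025 to 0.021: the frame with seal, bumpers and keeper sits up to 5 mm higher or lower from carrier to carrier. Lid 232 mm hinge to front edge, 290 mm wide, 10 mm thick, 0.22 kg with knob.
- bumpers (a joint): How far the two small firm rubber stop bumpers beside the black bulb seal on the front rim are squeezed (m). The lid squeezes the seal first (2.1 N/mm, free height 6.8 mm above the bumpers), then meets them; 0 until then. Slowly pressed at the knob, 14 to 19 N brings the lid low enough to latch; keep under 22 N (15 N at the lip): near 26 N the bumpers pass 0.0007 and the seal is damaged. Latched, they read about 0.0003.
- hinge_mid (a point): Middle of the lid's hinge axis, 115 mm behind (carrier +x) and 144 mm above the carrier's origin. The axis lies along the carrier's y axis.
- lid_lip (a point): Middle of the upper face of the thumb lip on the lid's front edge (lip 22 mm deep, 110 mm wide, 8 mm thick, sticking out past the carrier's front wall, free space below). The point lies 243 mm from the hinge axis along the lid and 9 mm above the lid's underside plane, which holds the axis. x points to the hinge, z out of the lid's top.
- knob_skirt (a point): On the knob's axis (167 mm from the hinge), level with the top face of its black round skirt: radius 46 mm, 5 mm thick, turns with the knob, 14 mm above the lid's top. Fingertips can rest and press on it beside the tabs. A black bar grip 74 mm long, 28 mm thick, 32 mm high stands on it, with a white pointer to one end. z is the knob's axis, out of the lid.
- knob (a joint): Angle (rad) of the knob, 0 = unlocked, grows clockwise seen from above. Stop at 1.32, just past the lock notch (1.30), where the pointer points to the carrier's front (-x). Play 0.02 to 0.05 in the notches; it leaves one only with both tabs pinched. At 0.68 the tongue meets the keeper and goes under it only with the lid pressed down; then it wedges in and rubs a little. Turned against the keeper with the lid too high, it just jams.
- tab_a_face (a point): Centre of the outer face of one red release tab, on the flank of the bar grip: face 26 mm wide, 25 mm high, from 3 to 28 mm above the skirt; this point is 17 mm above the skirt and, at rest, 24 mm from the knob's axis (48 mm across both tabs). x points straight out from the knob's axis, z along it.
- tab_b_face (a point): The same for the other red tab, on the opposite flank of the bar grip.
- tab_a (a joint): How far this tab is pushed in (m): 0 = fully out, 0.006 = fully in. Spring: 4 N to start, 8.5 N at 3.5 mm, where its pawl is clear of the notch, 11.5 N fully in. Both must be in at once (36 to 41 mm across the faces). More than 25 N on a tab breaks it.
- tab_b (a joint): The same for the other tab.
- pipette_stand: Loose stand with a pipette, base 110 mm across, 265 mm high; leave alone. Origin under its base.
- disinfectant: Loose yellow bottle, 68 mm across, 190 mm high; leave alone. Origin under its base.
- tip_box: Loose red pipette-tip box with pale lid, 87 by 122 by 65 mm; leave alone. Origin under it.

How it is judged:
By the outcome, as a careful person would: the job done as asked, in the order asked, and still so for the second after the job is handed in, with the robot touching nothing.
It also fails if it takes over 70 s, if anything falls off the work surface, if the arm or the gripper's body presses on something with over 40 N, if the wrist force passes 120 N, or if a joint passes its speed limit or range.

## Robot

A 7-joint arm with a two-finger parallel gripper is mounted at the origin on the work surface. World frame = base frame: x ahead of the robot, y to its left, z up, the work surface at z = 0. Lengths are in m, angles in rad, forces in N, time in s.
With the tool pointing down it reaches from about 0.35 to 0.775 m from the base axis. Payload 3.1 kg.
Tool frame: the origin (TCP) lies at the very end of the fingers, on their centre line; the grasp point (between the pads) lies 19 mm behind it; z points along the fingers, y is the line along which they close (so a half turn about z gives the same grasp; the last joint's range is limited). The gripper opens to 85 mm and grips with 20 to 120 N. Pads are 22 mm wide; open, the fingers measure 114 mm over their backs; the gripper's body (76 mm by 85 mm) begins 54 mm behind the grasp point. The pads swing forward as they close: fully open they stand 13 mm farther back than shut.
Start: joints at [-1.239, 0.311, 0.014, 1.512, -0.004, 1.319, -0.027], TCP at [0.201, 0.512, 0.231] pointing down, gripper open.
Joint ranges: [-2.7, 2.7], [-0.3, 1.91], [-1.27, 1.3], [0.12, 2.57], [-1.44, 4.58], [0.2, 2.03], [-3.05, 3.05]. Speed limits (rad/s): [2.79, 2.79, 3.14, 3.14, 3.14, 3.14, 3.14].

## Interface

Orientations are given as a unit quaternion [w, x, y, z].
In Python, from plant import bot gives the robot as it stands.
- The arm moves only by the shell command python3 -m jog 'ROWS' [FORCE]. ROWS is JSON, a list that holds one entry, the list of rows, each a list of 7 numbers: the shift along the tool's x, y, z in cm, then the turn, a rotation vector about the tool's x, y, z in degrees, then the closure, from -1 (fully open) to 1 (shut), so that 0 is half open. A call has 1 to 5 rows; each row is the pose to reach, as a shift and turn from the pose commanded when the call began, along the tool's axes at that moment; what a row does not reach only later rows make up. A row lasts 1/12 s, in which the tool goes at most 41.7 mm and 7.16 degrees, less where a joint would pass 70% of its speed; a pose out of reach is approached as far as the arm can. A call with a gripper value outside its range is refused whole. The fingers move at their own pace and stop on an object; FORCE is the grip in N (left out, the last holds). Time passes only in rows, so rows that repeat a pose let the fingers close. It gives the time, the measured TCP pose, the force, the opening and the grip force at its end, in the units of the state.
- bot.state(): the state, without advancing time (a new reading comes with each control period).
- bot.camera(name): name is "side" or "top"; returns the picture (420x560x3 uint8, red, green, blue); there is no depth.
- bot.camera_params(name): a dict with "intrinsics" (3x3 intrinsics, pixels), "k1" (the pictures are not rectified: a ray, as slopes to the right and down, at radius r is drawn at 1 + k1 r^2 times it, then the intrinsics apply), "world_to_cam" (4x4, takes a point from world to camera coordinates). Camera axes: x right, y down, z forward; pixel columns grow to the right and rows downward; lengths in m; the calibration is good to about 2 mm. A picture is of the moment at which its call begins. camera_params takes no time and is no camera call.
- bot.close_job(): hands the job in; it is judged then, once.
The state is a dict: "time_s": time; "joint_pos": joint angles; "qvel": joint speeds; "joint_torque": joint torques, N m; "tool_pos": TCP position; "tcp_rot": TCP orientation; "ft_force": force on the tool from outside, world axes, zero at the start; "moment": the same for the moment, N m; "grip_width": opening from 0.0 (shut) to 1.0 (fully open); "finger_force": force on a finger pad.
Only numpy, scipy, OpenCV 4.12 (cv2) and the standard library are available. Lean on these libraries where they do the work, as an engineer would, in place of code of your own. Each camera call takes 0.05 s, during which the arm holds its last target. There are 200 camera calls.

## Working session

There is one attempt and no reset: what is moved stays moved. The work goes in short steps, Python scripts to look and compute and a shell command to move; the robot and the scene stay as the last step left them, time stands still between calls to the robot, and variables do not carry over. Pictures are saved under pics/ and viewed, at most 10 in all, crops included, and the job is handed in when it is done.

```bash
ls; mkdir -p pics; python3 - <<'E'
from plant import bot
import cv2
for n in("side","top"):
    cv2.imwrite(f"pics/{n}0.png",bot.camera(n)[:,:,::-1]); p=bot.camera_params(n); print(n,p)
print(bot.state())
E
```

```text
pics
side {'intrinsics': array([[455.14899314,   0.        , 281.76049996],
       [  0.        , 455.14899314, 208.50581133],
       [  0.        ,   0.        ,   1.        ]]), 'k1': -0.12450908795856296, 'world_to_cam': array([[ 0.99869636, -0.04753823, -0.01859272, -0.55939848],
       [-0.03986151, -0.49879731, -0.86580154,  0.16600466],
       [ 0.03188467,  0.86541398, -0.500042  ,  1.05962639],
       [ 0.        ,  0.        ,  0.        ,  1.        ]])}
top {'intrinsics': array([[386.28616172,   0.        , 277.23121185],
       [  0.        , 386.28616172, 212.05672352],
       [  0.        ,   0.        ,   1.        ]]), 'k1': -0.03831547706206639, 'world_to_cam': array([[ 0.01207689, -0.99987386,  0.01031538, -0.0023759 ],
       [-0.99149584, -0.01331125, -0.1294558 ,  0.6008155 ],
       [ 0.12957678, -0.00866423, -0.99153154,  0.79721773],
       [ 0.        ,  0.        ,  0.        ,  1.        ]])}
{'time_s': 0.1, 'joint_pos': array([-1.23870532,  0.31164524,  0.01400656,  1.51290869, -0.00439618,
        1.31920667, -0.02719623]), 'qvel': array([-0.00147169, -0.00014638, -0.00056601, -0.00323714,  0.00086402,
        0.00146496, -0.00150099]), 'joint_torque': array([ 6.42241230e-04, -3.80857229e+01,  1.46500901e-01, -2.31240678e+01,
        1.21579689e-02,  8.17790249e-03, -5.06947529e-06]), 'tool_pos': array([0.20058501, 0.51140872, 0.23032515]), 'tcp_rot': array([-1.50518126e-04,  1.85775715e-01,  9.82591595e-01, -1.05799207e-03]), 'ft_force': array([-0.21295785,  0.11201146,  0.50640191]), 'moment': array([-0.04958911,  0.04352875,  0.0119424 ]), 'finger_force': 0.0, 'grip_width': 0.9981700261972117}
```

View pics/side0.png

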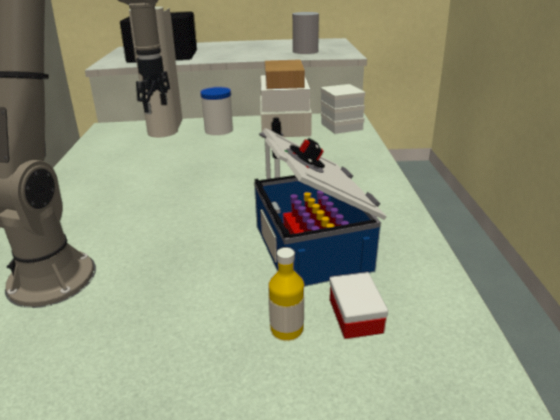

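View pics/top0.png

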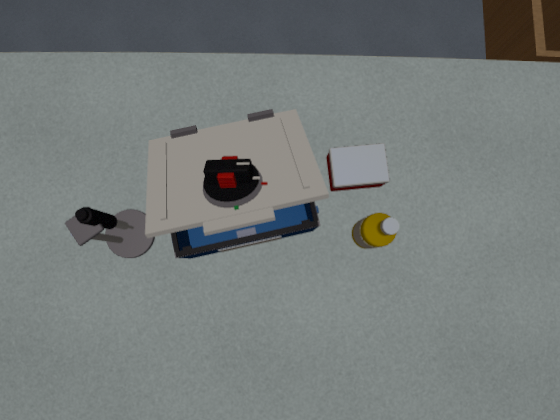

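```bash
cat > h.py <<'E'
from plant import bot
import numpy as np, cv2
from scipy.spatial.transform import Rotation as R
def P(n): p=bot.camera_params(n); return p["intrinsics"],np.array([p["k1"],0,0,0.]),p["world_to_cam"]
def ray(n,uv):
    K,d,T=P(n); s=cv2.undistortPoints(np.array([[uv]],float),K,d)[0,0]
    return -T[:3,:3].T@T[:3,3], T[:3,:3].T@np.array([s[0],s[1],1])
def onz(n,uv,z): o,r=ray(n,uv); return o+r*(z-o[2])/r[2]
def proj(n,X):
    K,d,T=P(n); return cv2.projectPoints(np.atleast_2d(np.array(X,float)),cv2.Rodrigues(T[:3,:3])[0],T[:3,3],K,d)[0][:,0]
def tri(a,b):
    (o,r),(q,s)=ray("side",a),ray("top",b); A=np.c_[r,-s]; t=np.linalg.lstsq(A,q-o,rcond=None)[0]
    x,y=o+r*t[0],q+s*t[1]; return (x+y)/2,np.linalg.norm(x-y)
def crop(n,out,x0,x1,y0,y1,s):
    im=bot.camera(n)[:,:,::-1]; cv2.imwrite(out,cv2.resize(im[y0:y1,x0:x1],None,fx=s,fy=s,interpolation=cv2.INTER_CUBIC)); return im
def st():
    s=bot.state(); print(round(s["time_s"],2),s["tool_pos"].round(4),s["tcp_rot"].round(3),s["ft_force"].round(1),round(s["grip_width"],3),round(s["finger_force"],1)); return s
E
python3 - <<'E'
from h import *
crop("top","pics/t1.png",140,340,105,265,3.7)
crop("side","pics/s1.png",245,395,120,285,3.6)
E
```

```text
(no output)
```

View pics/t1.png

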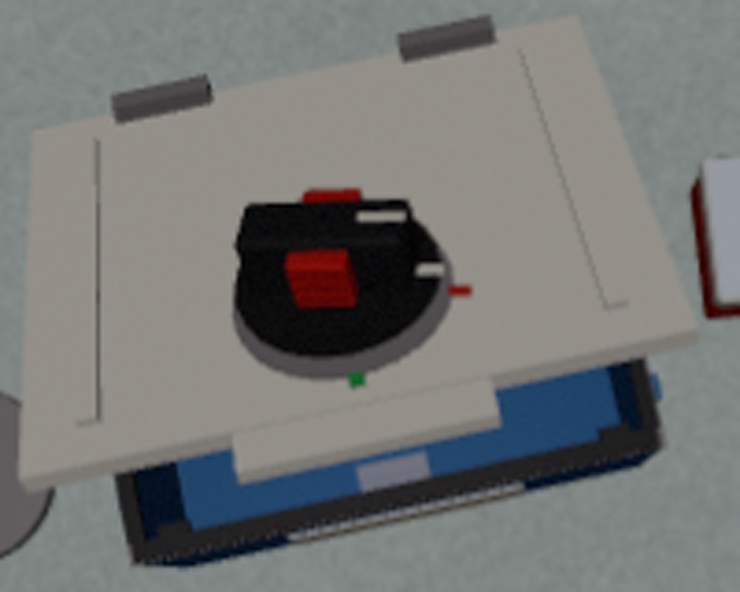

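View pics/s1.png

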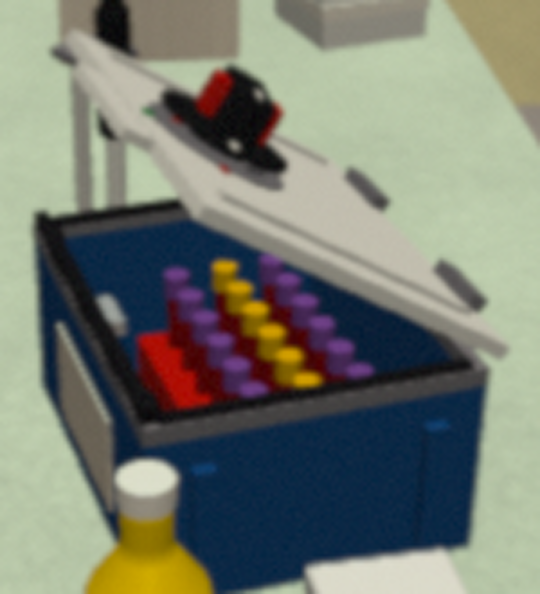

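```bash
python3 - <<'E'
from h import *
t=lambda x,y:((x+.5)/3.7-.5+140,(y+.5)/3.7-.5+105)
s=lambda x,y:((x+.5)/3.6-.5+245,(y+.5)/3.6-.5+120)
fl=onz("top",t(136,560),.14); fr=onz("top",t(660,446),.14); print("front rim",fl,fr,np.linalg.norm(fl-fr))
print("tri fr",tri(s(143,432),t(660,446)),"fl",tri(s(40,216),t(136,560)))
e=(fr-fl)/np.linalg.norm(fr-fl); ax=np.array([-e[1],e[0],0]); ay=-e
yaw=np.arctan2(ax[1],ax[0]); C=(fl+fr)/2+.11*ax; C[2]=0
print("yaw",np.degrees(yaw),"C",C); H=C+.115*ax+[0,0,.144]
for nm,a,b in [("lidFR",s(203,215),t(697,343)),("lidFL",s(72,35),t(22,480)),("hingeR",s(490,300),t(447,37)),("hingeL",s(368,187),t(162,98)),("tabfront?",s(213,92),t(326,278)),("lipL",s(60,50),t(238,470))]:
    X,err=tri(a,b); d=X-H; print(nm,X.round(4),round(err,4),"loc",(d@ax).round(4),(d@ay).round(4),d[2].round(4),"ang",np.degrees(np.arctan2(d[2],-(d@ax))).round(1),np.hypot(d[2],d@ax).round(4))
for n,xs in (("bottle",(385,228)),("stand",(130,233))): print(n, onz("top",xs,0))
# reproject hypotheses
for th in (.5,.55,.6,.65,.7,.75,.8):
    u=-np.cos(th)*ax+np.sin(th)*np.array([0,0,1]); n=np.sin(th)*ax+np.cos(th)*np.array([0,0,1])
    pts=[H+.232*u+n*.010-.145*ay,H+.232*u+.01*n+.145*ay,H+.167*u+n*.024]
    print(th,[((q-[140,105]+.5)*3.7-.5).round() for q in proj("top",pts)],[((q-[245,120]+.5)*3.6-.5).round() for q in proj("side",pts)])
E
```

```text
front rim [0.50203663 0.19416429 0.14      ] [ 0.56356217 -0.07145729  0.14      ] 0.27265402097344854
tri fr (array([ 0.56444437, -0.07233295,  0.13239364]), np.float64(0.00027735199335966846)) fl (array([0.5034446 , 0.19351146, 0.14285942]), np.float64(0.0028931209272944677))
yaw 13.041354795712548 C [0.63996222 0.08617547 0.        ]
lidFR [ 0.597  -0.0723  0.2706] 0.0042 loc -0.1926 -0.1447 0.1266 ang 33.3 0.2305
lidFL [0.5328 0.2104 0.2723] 0.0 loc -0.1914 0.1452 0.1283 ang 33.8 0.2304
hingeR [0.7872 0.0411 0.1438] 0.0149 loc 0.0183 -0.0772 -0.0002 ang -179.5 0.0183
hingeL [0.7389 0.187  0.1593] 0.0012 loc 0.0041 0.0759 0.0153 ang 105.1 0.0159
tabfront? [0.619  0.0851 0.2777] 0.0006 loc -0.1357 0.0037 0.1337 ang 44.6 0.1905
lipL [0.5305 0.1152 0.298 ] 0.0115 loc -0.2151 0.053 0.154 ang 35.6 0.2645
bottle [ 0.57271647 -0.2399362   0.        ]
stand [0.55382114 0.33635923 0.        ]
0.5 [array([699., 355.]), array([ 32., 499.]), array([342., 291.])] [array([188., 229.]), array([62., 48.]), array([216., 142.])]
0.55 [array([699., 337.]), array([ 22., 482.]), array([338., 277.])] [array([199., 211.]), array([70., 33.]), array([224., 131.])]
0.6 [array([698., 317.]), array([ 12., 465.]), array([334., 261.])] [array([211., 193.]), array([79., 19.]), array([233., 121.])]
0.65 [array([698., 296.]), array([  1., 446.]), array([330., 245.])] [array([224., 176.]), array([89.,  5.]), array([241., 111.])]
0.7 [array([696., 274.]), array([-10., 425.]), array([326., 228.])] [array([238., 159.]), array([100.,  -8.]), array([251., 101.])]
0.75 [array([694., 250.]), array([-20., 403.]), array([321., 211.])] [array([253., 143.]), array([111., -21.]), array([261.,  92.])]
0.8 [array([692., 225.]), array([-31., 379.]), array([317., 193.])] [array([268., 127.]), array([122., -34.]), array([271.,  83.])]
```

```bash
cat >> h.py <<'E'
ax=np.array([np.cos(.2276),np.sin(.2276),0]); ay=np.array([-ax[1],ax[0],0]); ez=np.array([0,0,1.])
C=np.array([.640,.0862,0]); H=C+.115*ax+.144*ez
def lid(r,h,th): return H+r*(-np.cos(th)*ax+np.sin(th)*ez)+h*(np.sin(th)*ax+np.cos(th)*ez)
def go(p,yaw=None,s=None):
    "shift (cm) and turn (deg) to world p, tool y at yaw deg, tool down"
    s=s or bot.state(); M=R.from_quat(np.roll(s["tcp_rot"],-1)); c=M.inv().apply(np.array(p)-s["tool_pos"])*100
    r=np.zeros(3)
    if yaw is not None:
        a=np.radians(yaw); y=np.array([np.cos(a),np.sin(a),0]); T=R.from_matrix(np.c_[np.cross(y,-ez),y,-ez]); r=np.degrees((M.inv()*T).as_rotvec())
    print("go",np.round(p,4),c.round(2),r.round(2))
E
python3 -m jog '[[[-2.9,-1.9,-1.8,0,0,4.8,0],[-5.8,-3.8,-3.6,0,0,9.6,0.5],[-8.7,-5.6,-5.4,0,0,14.4,1],[-11.6,-7.5,-7.2,0,0,19.2,1],[-14.4,-9.4,-9,0,0,24,1]]]' 20
python3 - <<'E'
from h import *
st(); go((.42,.22,.34),20.6)
E
```

```text
time_s: 0.62
tool_pos: [0.3013, 0.3702, 0.322]
tcp_rot: [0.0, 0.388, 0.922, -0.0]
ft_force: [0.5, -0.0, 0.5]
grip_width: 0.298
finger_force: 0.0
0.62 [0.3013 0.3702 0.322 ] [ 0.     0.388  0.922 -0.   ] [ 0.5 -0.   0.5] 0.298 0.0
go [0.42 0.22 0.34] [-19.04  -2.01  -1.8 ] [-1.000e-02  1.000e-02  2.375e+01]
```

```bash
python3 -m jog '[[[-3.8,-0.4,-0.4,0,0,4.8,1],[-7.6,-0.8,-0.8,0,0,9.6,1],[-11.4,-1.2,-1.2,0,0,14.3,1],[-15.2,-1.6,-1.5,0,0,19,1],[-19,-2,-1.8,0,0,23.8,1]]]' >/dev/null
python3 - <<'E'
from h import *
st(); go(lid(.243,.009,.55)+.025*ez,-2.5)
E
```

```text
1.03 [0.4204 0.2209 0.3396] [-0.     0.57   0.822  0.   ] [ 0.1 -0.   0.2] 0.0 0.0
go [0.5548 0.0665 0.3037] [-19.18   7.15   3.59] [ 2.000e-02 -3.000e-02  2.307e+01]
```

```bash
python3 -m jog '[[[-3.8,1.4,0,0,0,4.6,1],[-7.6,2.8,0,0,0,9.2,1],[-11.5,4.2,0.5,0,0,13.8,1],[-15.3,5.7,1.2,0,0,18.4,1],[-19.1,7.1,2.5,0,0,23,1]]]' >/dev/null
python3 - <<'E'
from h import *
s=st(); [go(lid(.241,.010,t),-2.5,s) for t in (.55,.45,.35,.25,.15,.1,.06,.03)]
E
```

```text
1.45 [0.5551 0.0682 0.3155] [0.001 0.722 0.692 0.001] [-0.2  0.4 -0.7] 0.002 0.0
go [0.557  0.067  0.2785] [-0.12  0.18  3.7 ] [ 0.19 -0.04  0.08]
go [0.5449 0.0642 0.2578] [-0.45 -1.03  5.77] [ 0.19 -0.04  0.08]
go [0.5348 0.0618 0.236 ] [-0.73 -2.03  7.94] [ 0.19 -0.04  0.08]
go [0.527  0.06   0.2133] [-0.95 -2.81 10.21] [ 0.19 -0.04  0.08]
go [0.5213 0.0587 0.1899] [-1.1  -3.38 12.55] [ 0.19 -0.04  0.08]
go [0.5194 0.0583 0.178 ] [-1.16 -3.57 13.74] [ 0.19 -0.04  0.08]
go [0.5183 0.058  0.1684] [-1.19 -3.69 14.7 ] [ 0.19 -0.04  0.08]
go [0.5176 0.0579 0.1612] [-1.21 -3.75 15.42] [ 0.19 -0.04  0.08]
```

```bash
python3 -m jog '[[[-0.1,0.2,1,0,0,0,1],[-0.1,0.2,2,0,0,0,1],[-0.1,0.1,2.6,0,0,0,1],[-0.1,0.1,3.2,0,0,0,1],[-0.1,0.1,3.7,0,0,0,1]]]'
python3 -m jog '[[[-0.1,-0.2,0.5,0,0,0,1],[-0.1,-0.5,1,0,0,0,1],[-0.2,-0.8,1.5,0,0,0,1],[-0.3,-1,1.8,0,0,0,1],[-0.3,-1.2,2.1,0,0,0,1]]]'
python3 - <<'E'
from h import *
s=st(); [go(lid(.241,.010,t),-2.5,s) for t in (.45,.35,.25,.15,.1,.06,.03)]
crop("side","pics/s2.png",235,395,100,260,3)
E
```

```text
time_s: 1.87
tool_pos: [0.5535, 0.0711, 0.2772]
tcp_rot: [-0.001, 0.719, 0.695, 0.0]
ft_force: [-0.1, 0.3, 0.1]
grip_width: 0.001
finger_force: 0.0
time_s: 2.28
tool_pos: [0.5415, 0.0661, 0.2562]
tcp_rot: [-0.0, 0.721, 0.693, -0.0]
ft_force: [0.7, -0.3, 0.9]
grip_width: 0.0
finger_force: 0.0
2.28 [0.5415 0.0661 0.2562] [-0.     0.721  0.693 -0.   ] [ 0.7 -0.3  0.9] 0.0 0.0
go [0.5449 0.0642 0.2578] [-0.18  0.34 -0.16] [-0.03  0.01  0.29]
go [0.5348 0.0618 0.236 ] [-0.45 -0.65  2.02] [-0.03  0.01  0.29]
go [0.527  0.06   0.2133] [-0.66 -1.43  4.29] [-0.03  0.01  0.29]
go [0.5213 0.0587 0.1899] [-0.81 -1.99  6.63] [-0.03  0.01  0.29]
go [0.5194 0.0583 0.178 ] [-0.86 -2.18  7.82] [-0.03  0.01  0.29]
go [0.5183 0.058  0.1684] [-0.89 -2.29  8.78] [-0.03  0.01  0.29]
go [0.5176 0.0579 0.1612] [-0.91 -2.35  9.5 ] [-0.03  0.01  0.29]
```

View pics/s2.png

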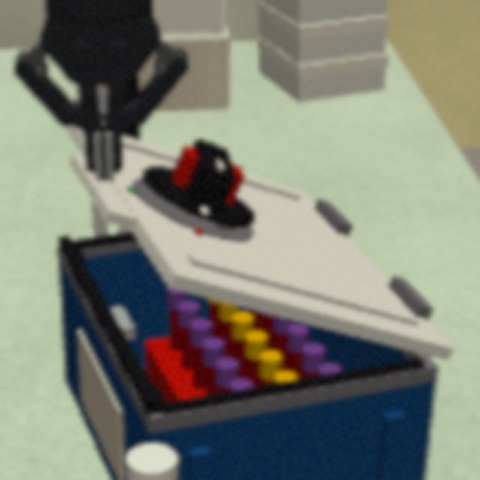

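The fingertips (about crop 102,175) rest on the lip and the lid has begun to drop. I continue along the arc.

```bash
python3 -m jog '[[[-0.1,-0.1,0.7,0,0,0,1],[-0.2,-0.3,1.4,0,0,0,1],[-0.4,-0.6,2,0,0,0,1],[-0.5,-0.9,2.7,0,0,0,1],[-0.5,-1.1,3.4,0,0,0,1]]]'|grep -E "pos|ft"
python3 -m jog '[[[-0.1,-0.2,0.6,0,0,0,1],[-0.1,-0.4,1.2,0,0,0,1],[-0.2,-0.6,1.8,0,0,0,1],[-0.2,-0.7,2.4,0,0,0,1],[-0.2,-0.8,3,0,0,0,1]]]'|grep -E "pos|ft"
python3 - <<'E'
from h import *
s=st(); [go(lid(.241,.010,t),-2.5,s) for t in (.15,.1,.06,.03)]
E
```

```text
tool_pos: [0.5304, 0.0611, 0.2216]
ft_force: [-0.0, 0.0, 0.4]
tool_pos: [0.5227, 0.0599, 0.192]
ft_force: [0.5, 0.3, 0.4]
3.17 [0.5227 0.0599 0.192 ] [-0.     0.721  0.693 -0.   ] [0.5 0.3 0.4] -0.005 0.2
go [0.5213 0.0587 0.1899] [-0.12 -0.13  0.21] [-0.01  0.    0.28]
go [0.5194 0.0583 0.178 ] [-0.17 -0.32  1.4 ] [-0.01  0.    0.28]
go [0.5183 0.058  0.1684] [-0.21 -0.43  2.36] [-0.01  0.    0.28]
go [0.5176 0.0579 0.1612] [-0.22 -0.5   3.08] [-0.01  0.    0.28]
```

```bash
python3 -m jog '[[[0,-0.1,0.3,0,0,0,1],[-0.1,-0.2,0.6,0,0,0,1],[-0.1,-0.2,0.9,0,0,0,1],[-0.1,-0.3,1.2,0,0,0,1],[-0.2,-0.3,1.5,0,0,0,1]]]'|grep -E "pos|ft"
python3 -m jog '[[[0,0,0.2,0,0,0,1],[0,-0.1,0.4,0,0,0,1],[0,-0.1,0.6,0,0,0,1],[0,-0.1,0.8,0,0,0,1],[0,-0.1,0.9,0,0,0,1]]]'|grep -E "pos|ft"

```

```text
tool_pos: [0.5199, 0.0586, 0.1775]
ft_force: [-1.0, 1.4, 2.3]
tool_pos: [0.5188, 0.0582, 0.1683]
ft_force: [0.3, -0.3, 1.4]
```

```bash
python3 -m jog '[[[0,0,0.1,0,0,0,1],[0,0,0.2,0,0,0,1],[0,0,0.2,0,0,0,1]]]'|grep -E "pos|ft"
python3 -m jog '[[[0,0,0.1,0,0,0,1],[0,0,0.2,0,0,0,1],[0,0,0.2,0,0,0,1]]]'|grep -E "pos|ft"

```

```text
tool_pos: [0.5188, 0.0582, 0.1664]
ft_force: [-0.5, 0.0, -0.0]
tool_pos: [0.5187, 0.0582, 0.1644]
ft_force: [0.1, 0.3, -0.3]
```

```bash
for i in 1 2 3; do echo; done; python3 -m jog '[[[0,0,0.1,0,0,0,1],[0,0,0.2,0,0,0,1],[0,0,0.2,0,0,0,1]]]'|grep -E "pos|ft"
python3 -m jog '[[[0,0,0.1,0,0,0,1],[0,0,0.15,0,0,0,1],[0,0,0.15,0,0,0,1]]]'|grep -E "pos|ft"

```

```text
tool_pos: [0.5187, 0.0582, 0.1623]
ft_force: [0.4, 0.4, 0.1]
tool_pos: [0.5187, 0.0582, 0.1609]
ft_force: [0.6, 0.4, -0.2]
```

```bash
python3 -m jog '[[[0,0,0.1,0,0,0,1],[0,0,0.15,0,0,0,1],[0,0,0.15,0,0,0,1]]]'|grep -E "pos|ft"
python3 -m jog '[[[0,0,0.1,0,0,0,1],[0,0,0.15,0,0,0,1],[0,0,0.15,0,0,0,1]]]'|grep -E "pos|ft"
python3 - <<'E'
from h import *
st();crop("side","pics/s3.png",235,395,100,260,3)
E
```

```text
tool_pos: [0.5187, 0.0582, 0.1594]
ft_force: [-0.9, 0.3, 1.2]
tool_pos: [0.5187, 0.0582, 0.1579]
ft_force: [-0.7, 0.9, 0.2]
5.5 [0.5187 0.0582 0.1579] [-0.     0.721  0.693 -0.   ] [-0.7  0.9  0.2] 0.005 0.0
```

View pics/s3.png

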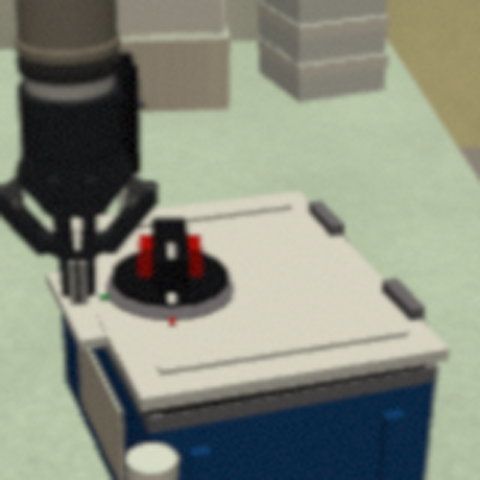

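The lid is nearly closed, with a thin gap at crop (290,395). I continue in small steps until the seal shows.

```bash
for k in 1; do python3 -m jog '[[[0,0,0.1,0,0,0,1],[0,0,0.1,0,0,0,1]]]'|grep -E "pos|ft"
python3 -m jog '[[[0,0,0.1,0,0,0,1],[0,0,0.1,0,0,0,1]]]'|grep -E "pos|ft"; python3 -m jog '[[[0,0,0.1,0,0,0,1],[0,0,0.1,0,0,0,1]]]'|grep -E "pos|ft"; done
```

```text
tool_pos: [0.5189, 0.0582, 0.1571]
ft_force: [0.1, -0.7, 1.2]
tool_pos: [0.5189, 0.0582, 0.1562]
ft_force: [0.6, -0.2, 2.3]
tool_pos: [0.5189, 0.0582, 0.1553]
ft_force: [-0.9, -0.7, 3.6]
```

```bash
python3 -m jog '[[[0,0,0.1,0,0,0,1],[0,0,0.1,0,0,0,1]]]'|grep -E "pos|ft"; python3 -m jog '[[[0,0,-0.5,0,0,0,1],[0,0,-2.5,0,0,0,1],[0,0,-6,0,0,0,0],[0,0,-9,0,0,0,-0.5],[0,0,-10,0,0,0,-0.5]]]'|grep -E "pos|ft"
python3 - <<'E'
from h import *
s=st(); go(lid(.167,.024,.005)+.09*ez,-2.5,s)
im=crop("top","pics/t2.png",140,340,100,260,3.7)
sd=bot.camera("side")[:,:,::-1]
for n,i in(("top",im),("side",sd)):
    h=cv2.cvtColor(i,cv2.COLOR_BGR2HSV); m=((h[...,0]<8)|(h[...,0]>172))&(h[...,1]>170)&(h[...,2]>60)
    k,_,stt,c=cv2.connectedComponentsWithStats(m.astype(np.uint8)); print(n,[(c[j].round(1),stt[j]) for j in range(1,k) if stt[j,4]>8])
print(proj("top",[lid(.167,.024,.005),lid(.167,.056,.005)]),proj("side",[lid(.167,.024,.005),lid(.167,.056,.005)]))
E
```

```text
tool_pos: [0.519, 0.0582, 0.1544]
ft_force: [-1.1, -0.8, 4.1]
tool_pos: [0.5213, 0.0581, 0.2585]
ft_force: [0.6, -0.2, 0.2]
6.63 [0.5213 0.0581 0.2585] [0.002 0.721 0.693 0.003] [ 0.6 -0.2  0.2] 0.42 0.0
go [0.5895 0.0745 0.2588] [1.9  6.75 0.03] [ 0.45 -0.09  0.28]
top []
side [(array([283.2, 185.8]), array([281, 179,   5,  14,  61], dtype=int32)), (array([299.5, 185.5]), array([297, 179,   6,  14,  58], dtype=int32)), (array([357.9, 324.5]), array([331, 291,  54,  47, 713], dtype=int32))]
[[240.01451508 208.5102861 ]
 [238.43422089 205.88089012]] [[291.48177497 190.95411136]
 [291.43473942 178.59227504]]
```

View pics/t2.png

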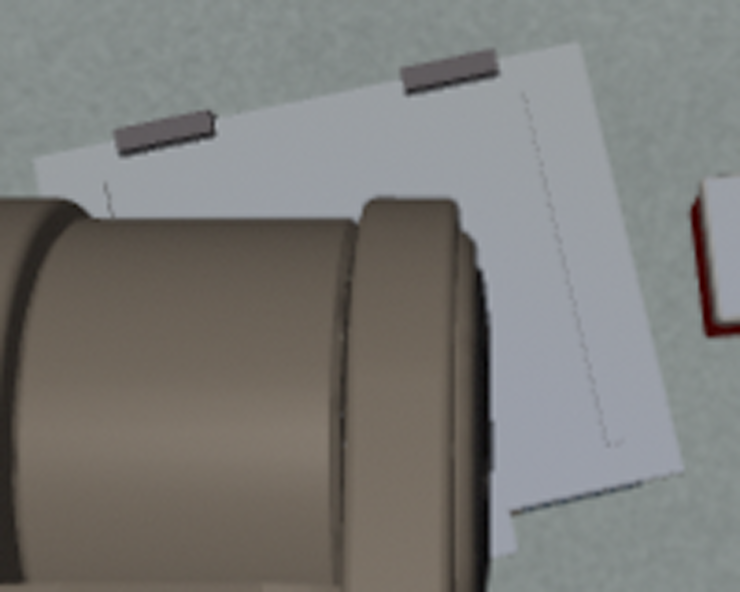

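The arm hides the knob in the top view; visible are lid corners at crop (683,470) and (578,42), which check the lateral pose.

```bash
python3 - <<'E'
from h import *
for th in (0,.005): print(((proj("top",[lid(.232,.010,th)-.145*ay,lid(0,.010,th)-.145*ay,lid(0.,.01,th)+.145*ay])-[140,100]+.5)*3.7-.5).round(1))
E
```

```text
[[683.1 471.7]
 [581.3  40.2]
 [ 34.8 153.8]]
[[683.4 471.3]
 [581.3  40.1]
 [ 34.7 153.7]]
```

```bash
python3 -m jog '[[[0.4,1.4,0,0,0,0,-0.42],[0.8,2.8,0,0,0,0,-0.42],[1.2,4.2,0,0,0,0,-0.42],[1.6,5.6,0,0,0,0,-0.42],[1.9,6.8,0,0.4,0,0.3,-0.42]]]'
python3 - <<'E'
from h import *
s=st();go(lid(.167,.024,.0),-2.5,s)
E
```

```text
time_s: 7.15
tool_pos: [0.5869, 0.0751, 0.2513]
tcp_rot: [-0.004, 0.722, 0.692, -0.004]
ft_force: [-1.0, 0.3, 0.5]
grip_width: 0.711
finger_force: 0.0
7.15 [0.5869 0.0751 0.2513] [-0.004  0.722  0.692 -0.004] [-1.   0.3  0.5] 0.711 0.0
go [0.5893 0.0745 0.168 ] [-0.05  0.35  8.33] [-0.66  0.03  0.  ]
```

```bash
python3 -m jog '[[[0,0,0,0,0,0,-0.3],[0,0,0,0,0,0,-0.3]]]' >/dev/null
python3 - <<'E'
from h import *
s=st();go(lid(.167,.024,.0),-2.5,s)
E
```

```text
7.32 [0.5865 0.0745 0.2515] [-0.004  0.722  0.691 -0.005] [-1.  -0.6 -0. ] 0.645 0.0
go [0.5893 0.0745 0.168 ] [0.02 0.38 8.34] [-0.66  0.09 -0.01]
```

```bash
python3 -m jog '[[[0,0.3,0.8,-0.7,0,0,-0.3],[0,0.4,2.4,-0.7,0,0,-0.3],[0,0.4,4.2,-0.7,0,0,-0.3],[0,0.4,5.8,-0.7,0,0,-0.3],[0,0.4,6.8,-0.7,0,0,-0.3]]]' >/dev/null
python3 -m jog '[[[0,0,0,0,0,0,-0.3],[0,0,0,0,0,0,-0.3]]]'|grep ft
python3 - <<'E'
from h import *
s=st();go(lid(.167,.024,.0),-2.5,s); crop("side","pics/s4.png",245,345,130,230,5)
E
```

```text
ft_force: [-0.5, 0.2, 0.3]
7.9 [0.5902 0.0742 0.1856] [0.001 0.723 0.691 0.001] [-0.5  0.2  0.3] 0.65 0.0
go [0.5893 0.0745 0.168 ] [ 0.02 -0.09  1.76] [ 0.21  0.01 -0.02]
```

View pics/s4.png

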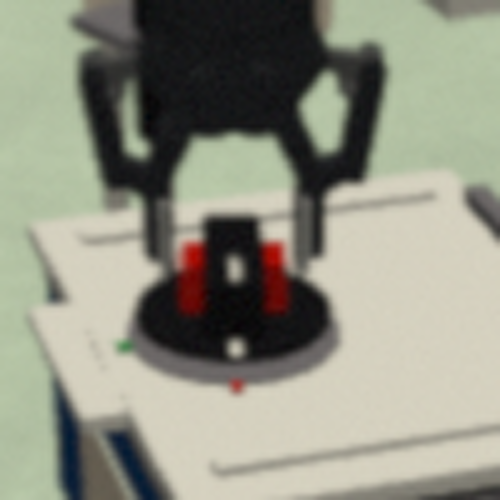

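The open fingers (crop x 172 and 297) straddle the red tabs (181 to 288) and are well centred. I go down to the skirt.

```bash
python3 -m jog '[[[0,-0.1,0.4,0,0,0,-0.3],[0,-0.1,0.8,0,0,0,-0.3],[0,-0.1,1.2,0,0,0,-0.3],[0,-0.1,1.4,0,0,0,-0.3],[0,-0.1,1.4,0,0,0,-0.3]]]'|grep -E "pos|ft|width"
python3 -m jog '[[[0,0,0.1,0,0,0,-0.3],[0,0,0.2,0,0,0,-0.3],[0,0,0.2,0,0,0,-0.3]]]'|grep -E "pos|ft"
python3 -m jog '[[[0,0,0.1,0,0,0,-0.3],[0,0,0.2,0,0,0,-0.3],[0,0,0.2,0,0,0,-0.3]]]'|grep -E "pos|ft"
```

```text
tool_pos: [0.5897, 0.0744, 0.1714]
ft_force: [-1.0, 0.5, -0.2]
grip_width: 0.65
tool_pos: [0.5901, 0.0744, 0.1699]
ft_force: [0.8, -0.3, 0.4]
tool_pos: [0.5901, 0.0745, 0.1679]
ft_force: [-0.9, 0.3, -0.6]
```

```bash
python3 -m jog '[[[0,0,0.1,0,0,0,-0.3],[0,0,0.1,0,0,0,-0.3]]]'|grep -E "pos|ft"
python3 -m jog '[[[0,0,0.1,0,0,0,-0.3],[0,0,0.1,0,0,0,-0.3]]]'|grep -E "pos|ft"
python3 -m jog '[[[0,0,0.1,0,0,0,-0.3],[0,0,0.1,0,0,0,-0.3]]]'|grep -E "pos|ft"
```

```text
tool_pos: [0.5901, 0.0744, 0.1669]
ft_force: [0.7, -0.2, 0.2]
tool_pos: [0.5902, 0.0745, 0.1662]
ft_force: [-0.5, -1.1, 1.2]
tool_pos: [0.5901, 0.0744, 0.1655]
ft_force: [-2.2, -0.2, 3.6]
```

```bash
python3 -m jog '[[[0,0,-0.2,0,0,0,-0.3],[0,0,-0.4,0,0,0,-0.2],[0,0,-0.4,0,0,0,-0.14],[0,0,-0.4,0,0,0,-0.1],[0,0,-0.4,0,0,0,-0.06]]]' 20|grep -E "pos|ft|wid|fing"
python3 -m jog '[[[0,0,0,0,0,0,-0.02],[0,0,0,0,0,0,0.02],[0,0,0,0,0,0,0.05],[0,0,0,0,0,0,0.08],[0,0,0,0,0,0,0.08]]]'|grep -E "ft|wid|fing"
```

```text
tool_pos: [0.5901, 0.0745, 0.1693]
ft_force: [-1.6, -0.6, 3.1]
grip_width: 0.528
finger_force: 5.7
ft_force: [-2.1, -0.1, 5.2]
grip_width: 0.463
finger_force: 9.2
```

```bash
python3 -m jog '[[[0,0,0,0,0,0,0.1],[0,0,0.05,0,0,0,0.12],[0,0,0.1,0,0,0,0.12],[0,0,0.1,0,0,0,0.12]]]'|grep -E "pos|ft|wid|fing"
python3 -m jog '[[[0,0,0.05,0,0,0,0.12],[0,0,0.1,0,0,0,0.12],[0,0,0.1,0,0,0,0.12]]]'|grep -E "pos|ft|wid|fing"
```

```text
tool_pos: [0.5904, 0.0745, 0.1692]
ft_force: [-3.4, 0.3, 7.0]
grip_width: 0.443
finger_force: 10.4
tool_pos: [0.5903, 0.0745, 0.1686]
ft_force: [-4.7, 0.3, 9.2]
grip_width: 0.441
finger_force: 10.8
```

```bash
python3 -m jog '[[[0,-0.05,0,0,0,0,0.12],[0,-0.1,0.05,0,0,0,0.12],[0,-0.1,0.05,0,0,0,0.12]]]'|grep -E "pos|ft|wid|fing"
python3 -m jog '[[[0,0,0.05,0,0,0,0.12],[0,0,0.1,0,0,0,0.12],[0,0,0.1,0,0,0,0.12]]]'|grep -E "pos|ft|wid|fing"
python3 -c "
from h import *
s=st();print(s['moment'].round(2));go(lid(.167,.024,0),-2.5,s)"
```

```text
tool_pos: [0.5902, 0.0745, 0.1685]
ft_force: [-2.3, 1.4, 8.5]
grip_width: 0.444
finger_force: 10.2
tool_pos: [0.5902, 0.0745, 0.168]
ft_force: [-3.4, 0.0, 12.4]
grip_width: 0.436
finger_force: 10.6
11.28 [0.5902 0.0745 0.168 ] [0.003 0.722 0.691 0.003] [-3.4  0.  12.4] 0.436 10.6
[0.03 0.8  0.01]
go [0.5893 0.0745 0.168 ] [-0.01 -0.08 -0.  ] [ 0.48 -0.06 -0.01]
```

```bash
python3 -m jog '[[[0,-0.1,0,0,0,0,0.12],[0,-0.12,0.05,0,0,0,0.12],[0,-0.12,0.1,0,0,0,0.12],[0,-0.12,0.1,0,0,0,0.12]]]'|grep -E "pos|ft|wid|fing"
python3 -m jog '[[[0,0,0.05,0,0,0,0.12],[0,0,0.05,0,0,0,0.12],[0,0,0.05,0,0,0,0.12]]]'|grep -E "pos|ft|wid|fing"
```

```text
tool_pos: [0.59, 0.0745, 0.1676]
ft_force: [-2.5, 0.1, 13.4]
grip_width: 0.44
finger_force: 10.2
tool_pos: [0.59, 0.0745, 0.1673]
ft_force: [-2.5, -0.0, 13.8]
grip_width: 0.442
finger_force: 10.2
```

```bash
python3 -m jog '[[[0,0,0.05,0,0,0,0.12],[0,0,0.1,0,0,0,0.12],[0,0,0.1,0,0,0,0.12]]]'|grep -E "pos|ft|wid|fing"
python3 -m jog '[[[0,0,0.05,0,0,0,0.12],[0,0,0.05,0,0,0,0.12]]]'|grep -E "pos|ft|wid|fing"
```

```text
tool_pos: [0.5899, 0.0745, 0.1668]
ft_force: [-4.1, -0.3, 14.6]
grip_width: 0.445
finger_force: 10.7
tool_pos: [0.59, 0.0745, 0.1666]
ft_force: [-3.7, 0.2, 16.3]
grip_width: 0.438
finger_force: 10.9
```

```bash
python3 -m jog '[[[0,-0.05,0,0,0,3,0.12],[0,-0.05,0,0,0,6,0.12],[0,-0.05,0,0,0,9,0.12],[0,-0.05,0,0,0,12,0.12]]]'|grep -E "pos|ft|wid|fing"
python3 -c "
from h import *
s=st();print(s['moment'].round(2));go(lid(.167,.024,0),-2.5,s)"; python3 -m jog '[[[0,0,0,0,0,4,0.12],[0,0,0,0,0,8,0.12],[0,0,0,0,0,12,0.12]]]'|grep -E "pos|ft|wid|fing"
python3 -c "
from h import *
s=st();print(s['moment'].round(2));go(lid(.167,.024,0),-2.5,s)"
```

```text
tool_pos: [0.5902, 0.0743, 0.1666]
ft_force: [-2.3, -1.6, 15.2]
grip_width: 0.441
finger_force: 10.2
12.62 [0.5902 0.0743 0.1666] [0.004 0.792 0.611 0.005] [-2.3 -1.6 15.2] 0.441 10.2
[-0.03  0.62  0.03]
go [0.5893 0.0745 0.168 ] [-0.   -0.08 -0.15] [  0.72  -0.16 -12.17]
tool_pos: [0.5903, 0.074, 0.1666]
ft_force: [-1.6, 0.4, 15.5]
grip_width: 0.442
finger_force: 10.2
12.87 [0.5903 0.074  0.1666] [0.003 0.851 0.525 0.006] [-1.6  0.4 15.5] 0.442 10.2
[-0.02  0.57 -0.01]
go [0.5893 0.0745 0.168 ] [-0.   -0.1  -0.15] [  0.72  -0.22 -24.22]
```

```bash
python3 -m jog '[[[0,0,0.02,0,0,4,0.12],[0,0,0.04,0,0,8,0.12],[0,0,0.04,0,0,11,0.12],[0,0,0.04,0,0,11,0.12]]]'|grep -E "pos|ft|wid|fing"
python3 -c "
from h import *
s=st();print(s['moment'].round(2));go(lid(.167,.024,0),-2.5,s);crop('side','pics/s5.png',245,345,130,230,5)"
```

```text
tool_pos: [0.5905, 0.0737, 0.1665]
ft_force: [-3.2, -0.1, 16.4]
grip_width: 0.446
finger_force: 10.2
13.2 [0.5905 0.0737 0.1665] [0.003 0.897 0.441 0.006] [-3.2 -0.1 16.4] 0.446 10.2
[-0.04  0.63 -0.01]
go [0.5893 0.0745 0.168 ] [-0.01 -0.14 -0.15] [  0.74  -0.27 -35.15]
```

View pics/s5.png

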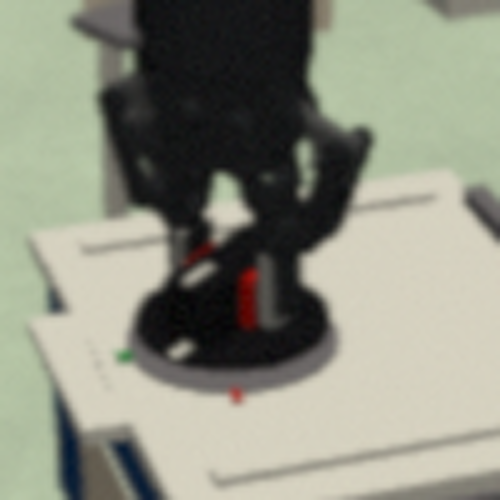

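The knob turns with the gripper: its pointer is at crop (180,348), heading for the green lock mark at (125,355). I press a little more and pass under the keeper.

```bash
python3 -m jog '[[[0,0,0.04,0,0,0,0.12],[0,0,0.06,0,0,0,0.12],[0,0,0.06,0,0,3,0.12],[0,0,0.06,0,0,6,0.12],[0,0,0.06,0,0,9,0.12]]]'|grep -E "pos|ft|wid|fing"
python3 -c "
from h import *
s=st();print(s['moment'].round(2));go(lid(.167,.024,0),-2.5,s)"
```

```text
tool_pos: [0.5904, 0.0739, 0.1652]
ft_force: [-0.8, -0.9, 10.6]
grip_width: 0.443
finger_force: 10.4
13.67 [0.5904 0.0739 0.1652] [0.002 0.929 0.37  0.006] [-0.8 -0.9 10.6] 0.443 10.4
[-0.08  0.16  0.37]
go [0.5893 0.0745 0.168 ] [-0.04 -0.11 -0.29] [  0.71  -0.32 -44.11]
```

```bash
python3 -m jog '[[[0,0,0.06,0,0,0,0.12],[0,0,0.1,0,0,3,0.12],[0,0,0.12,0,0,6,0.12],[0,0,0.12,0,0,9,0.12],[0,0,0.12,0,0,12,0.12]]]'|grep -E "pos|ft|wid|fing"
python3 -c "
from h import *
s=st();print(s['moment'].round(2));go(lid(.167,.024,0),-2.5,s)"
```

```text
tool_pos: [0.5906, 0.0736, 0.1639]
ft_force: [-2.0, -1.4, 12.3]
grip_width: 0.441
finger_force: 13.9
14.08 [0.5906 0.0736 0.1639] [0.002 0.963 0.27  0.006] [-2.  -1.4 12.3] 0.441 13.9
[-0.1   0.16  0.15]
go [0.5893 0.0745 0.168 ] [-0.06 -0.14 -0.42] [  0.7   -0.38 -56.15]
```

```bash
python3 -m jog '[[[0,0,0.04,0,0,3,0.12],[0,0,0.08,0,0,6,0.12],[0,0,0.08,0,0,9,0.12],[0,0,0.08,0,0,12,0.12],[0,0,0.08,0,0,14,0.12]]]'|grep -E "pos|ft|wid|fing"
python3 -c "
from h import *
s=st();print(s['moment'].round(2));go(lid(.167,.024,0),-2.5,s)"
```

```text
tool_pos: [0.5908, 0.0731, 0.1637]
ft_force: [-1.5, -1.2, 15.5]
grip_width: 0.446
finger_force: 14.6
14.5 [0.5908 0.0731 0.1637] [0.002 0.989 0.151 0.007] [-1.5 -1.2 15.5] 0.446 14.6
[-0.1   0.35  0.14]
go [0.5893 0.0745 0.168 ] [-0.1  -0.17 -0.43] [  0.72  -0.48 -70.16]
```

```bash
python3 -m jog '[[[0,0,0,0,0,2,0.12],[0,0,0,0,0,4,0.12],[0,0,0,0,0,5,0.12]]]'|grep -E "ft|fing"
python3 -c "
from h import *
s=st();print(s['moment'].round(2));go(lid(.167,.024,0),-2.5,s)"; python3 -m jog '[[[0,0,0,0,0,2,0.12],[0,0,0,0,0,2.5,0.12]]]'|grep -E "ft|fing"
python3 -c "
from h import *
s=st();print(s['moment'].round(2));go(lid(.167,.024,0),-2.5,s)"
```

```text
ft_force: [-1.6, -1.6, 15.8]
finger_force: 14.6
14.75 [0.5908 0.0729 0.1637] [0.001 0.994 0.108 0.007] [-1.6 -1.6 15.8] 0.444 14.6
[-0.14  0.28  0.13]
go [0.5893 0.0745 0.168 ] [-0.11 -0.18 -0.43] [  0.71  -0.51 -75.12]
ft_force: [-2.7, -2.0, 14.7]
finger_force: 15.0
14.92 [0.5908 0.0729 0.1637] [0.001 0.996 0.087 0.007] [-2.7 -2.  14.7] 0.445 15.0
[-0.16  0.31  0.42]
go [0.5893 0.0745 0.168 ] [-0.11 -0.18 -0.43] [  0.71  -0.51 -77.57]
```

```bash
python3 -m jog '[[[0,0,0,0,0,1.2,0.12],[0,0,0,0,0,1.2,0.12]]]'|grep -E "ft|fing"
python3 -c "
from h import *
s=st();print(s['moment'].round(2));go(lid(.167,.024,0),-2.5,s)"
```

```text
ft_force: [-2.2, -1.9, 15.6]
finger_force: 16.5
15.08 [0.5909 0.073  0.1637] [0.001 0.997 0.077 0.007] [-2.2 -1.9 15.6] 0.441 16.5
[-0.22  0.33  0.54]
go [0.5893 0.0745 0.168 ] [-0.12 -0.17 -0.43] [  0.72  -0.51 -78.68]
```

```bash
python3 -m jog '[[[0,0,0,0,0,-1,0.05],[0,0,0,0,0,-1.2,-0.05],[0,0,0,0,0,-1.2,-0.15],[0,0,0,0,0,-1.2,-0.25],[0,0,0,0,0,-1.2,-0.35]]]'|grep -E "pos|ft|wid|fing"
python3 -m jog '[[[0,0,0,0,0,0,-0.35],[0,0,-0.3,0,0,0,-0.35],[0,0,-1,0,0,0,-0.35],[0,0,-2,0,0,0,-0.35],[0,0,-4,0,0,0,-0.4]]]'|grep -E "pos|ft|wid|fing"
python3 -m jog '[[[0,0,-3,0,0,0,-0.4],[0,0,-7,0,0,0,-0.4],[0,0,-10,0,0,0,-0.4],[0,0,-13,0,0,0,-0.4],[0,0,-13,0,0,0,-0.4]]]'|grep -E "pos|ft|wid|fing"
python3 -c "
from h import *
crop('side','pics/s6.png',245,345,130,230,5);st()"
```

```text
tool_pos: [0.5895, 0.0728, 0.1608]
ft_force: [2.1, -3.3, 6.1]
grip_width: 0.679
finger_force: 3.3
tool_pos: [0.5852, 0.0755, 0.1978]
ft_force: [-0.3, 0.6, -0.3]
grip_width: 0.7
finger_force: 0.0
tool_pos: [0.5892, 0.0742, 0.3369]
ft_force: [0.4, -0.0, 0.8]
grip_width: 0.702
finger_force: 0.0
16.38 [0.5882 0.0743 0.3337] [0.    0.996 0.087 0.006] [-0.4 -0.4 -0.5] 0.7 0.0
```

View pics/s6.png

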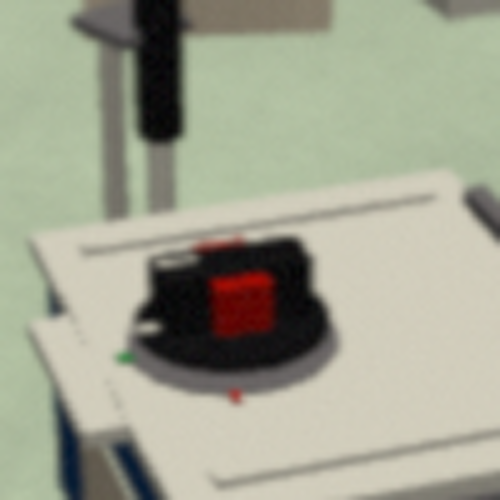

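The pointer (dot at crop 148,327) now points forward to the green mark (125,357), and the near red tab (245,305) stands out. I move the arm aside and measure the knob numerically in the top view.

```bash
python3 -m jog '[[[-4,0,-1,0,0,0,-0.4],[-8,0,-1,0,0,0,-0.4],[-12,0,-1,0,0,0,-0.4],[-16,0,-1,0,0,0,-0.4],[-20,0,-1,0,0,0,-0.4]]]'|grep -E "pos|ft"
python3 - <<'E'
from h import *
im=bot.camera("top")[:,:,::-1]; sd=bot.camera("side")[:,:,::-1]
cv2.imwrite("pics/t7.png",im)
hs=cv2.cvtColor(im,cv2.COLOR_BGR2HSV); 
th=-.018
def blobs(i,m,c,rad=40):
    k,_,s,ce=cv2.connectedComponentsWithStats(m.astype(np.uint8)); print([(ce[j].round(1).tolist(),s[j].tolist()) for j in range(1,k) if s[j,4]>2 and np.hypot(*(ce[j]-c))<rad])
for n,i in(("top",im),("side",sd)):
    h=cv2.cvtColor(i,cv2.COLOR_BGR2HSV); c=proj(n,lid(.167,.04,th))[0]; print(n,c)
    blobs(i,((h[...,0]<10)|(h[...,0]>170))&(h[...,1]>140)&(h[...,2]>50),c)
    g=np.zeros(h.shape[:2],bool); 
    K=(h[...,2]>90)
    cv2.circle(mm:=np.zeros(h.shape[:2],np.uint8),tuple(int(v) for v in c.round()),22 if n=="top" else 20,1,-1)
    blobs(i,K&(mm>0)&(h[...,1]<90),c,25)
def kp(a,r,hh,th=-.018):
    # knob angle a cw; pointer dir at 1.30=-x ; local axes
    b=1.30-a; d=-ax*np.cos(b)+ -(ay)*np.sin(b)
    return lid(.167,hh,th)+r*d, np.cross(ez,d)
for a in (1.2,1.3,1.4):
    print(a,"bar end top",[proj(n,kp(a,.030,.056)[0])[0].round(1).tolist() for n in("top","side")],"skirt",[proj(n,kp(a,.041,.024)[0])[0].round(1).tolist() for n in("top","side")],
     "tab top outer edge",[[proj(n,lid(.167,.052,th)+q*kp(a,0,0)[1]*.024)[0].round(1).tolist() for q in(1,-1)] for n in("top","side")])
E
```

```text
tool_pos: [0.3872, 0.0395, 0.3366]
ft_force: [-1.6, 0.6, 1.3]
top [239.52957455 208.01179635]
[([249.6, 205.7], [246, 198, 9, 16, 99]), ([228.3, 210.0], [225, 202, 8, 16, 96]), ([268.6, 211.6], [267, 211, 5, 2, 8])]
[([241.5, 221.6], [240, 216, 4, 12, 33])]
side [291.10178335 186.35495343]
[([293.1, 190.2], [287, 184, 13, 14, 158])]
[([290.3, 176.0], [271, 166, 41, 27, 446]), ([274.5, 194.9], [273, 194, 4, 3, 8]), ([291.0, 205.1], [285, 205, 13, 2, 14])]
1.2 bar end top [[243.9, 223.1], [278.7, 182.5]] skirt [[247.0, 230.3], [274.8, 195.8]] tab top outer edge [[[251.9, 203.0], [226.0, 211.3]], [[295.0, 186.1], [287.0, 177.5]]]
1.3 bar end top [[242.2, 223.5], [278.3, 182.0]] skirt [[244.8, 230.8], [274.3, 195.0]] tab top outer edge [[[252.3, 204.3], [225.6, 210.0]], [[294.0, 186.3], [288.0, 177.4]]]
1.4 bar end top [[240.5, 223.8], [278.0, 181.4]] skirt [[242.6, 231.2], [273.9, 194.2]] tab top outer edge [[[252.5, 205.6], [225.4, 208.7]], [[293.0, 186.4], [289.0, 177.2]]]
```

```bash
python3 -c "
from plant import bot
print(bot.close_job())"
```

```text
the job is handed in; nothing more can be done
None
```

The job is handed in: the lid is closed on its seal, the knob was turned to its stop and the cameras put it at about 1.31 rad, in the lock notch. Both tabs measure fully out; the highest readings I took were 16.4 N press and 16.5 N per tab.

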